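# Open the drill test cage and hold its gate wide

## Robot

A 6-joint arm with a two-finger parallel gripper is mounted at the origin on the work surface. World frame = base frame: x ahead of the robot, y to its left, z up, the work surface at z = 0. Lengths are in m, angles in rad, forces in N, time in s.
With the tool pointing down it reaches from about 0.275 to 0.975 m from the base axis. Payload 8.4 kg.
Tool frame: the origin (TCP) lies midway between the tips of the shut fingers; the grasp point (between the pads) lies arm.grasp_offset behind it (arm.grasp_offset is the distance from the TCP to the grasp point, in m); z points along the fingers, y is the line along which they close (so a half turn about z gives the same grasp; the last joint's range is limited). The gripper opens to 92 mm and grips with 3 to 60 N. Pads are 20 mm wide; open, the fingers measure 128 mm over their backs; the gripper's body (75 mm by 189 mm) begins 69 mm behind the grasp point.
Start: joints at [1.102, 0.353, 1.633, -0, 1.155, -0.002], TCP at [0.281, 0.558, 0.215] pointing down, gripper open.
Joint ranges: [-2.63, 2.63], [-0.92, 2.1], [0.06, 2.66], [-1.3, 4.44], [0, 2.69], [-3.02, 3.02]. Speed limits (rad/s): [2.22, 2.22, 2.79, 3.14, 3.14, 3.14].

## Interface

Orientations are given as a unit quaternion [w, x, y, z].
In Python, from cell import arm, optics, finish_job gives the robot as it stands.
- The arm moves only by the tool send_rows, never from a script. Its argument "steps" is a list that holds one entry, the list of rows, each a list of 4 numbers: the shift along the world's x, y, z in m, then the turn about the world's z in degrees. A call has exactly 10 rows; each row is the pose to reach, as a shift and turn from the pose commanded when the call began; what a row does not reach only later rows make up. A row lasts 1/12 s, in which the tool goes at most 41.7 mm and 7.16 degrees, less where a joint would pass 70% of its speed; a pose out of reach is approached as far as the arm can. A call with a gripper value outside its range is refused whole. "jaw" is the closure, from 0 (fully open) to 1 (shut), set as the call begins (left out, the last holds). The fingers move at their own pace and stop on an object; "squeeze" is the grip in N (left out, the last holds). Time passes only in rows, so rows that repeat a pose let the fingers close, or fill a call up. It gives the time, the measured TCP pose, the force, the opening and the grip force at its end, in the units of the state.
- arm.state(): the state, without advancing time (a new reading comes with each control period).
- optics.get_image(name): name is "scene" or "top" or "wrist"; returns a dict with "color" (420x560x3 uint8, red, green, blue), "intrinsics" (3x3 intrinsics, pixels), "rvec" (rotation vector, rad) and "tvec" (3), from world to camera coordinates, as OpenCV has them; the wrist camera has in their place "hand_eye" (4x4, takes a point from camera to tool coordinates, whose origin is the TCP and whose axes are the flange's). Camera axes: x right, y down, z forward; pixel columns grow to the right and rows downward; lengths in m; the calibration is good to about 2 mm. The wrist camera is an equidistant fisheye: a pixel r from the principal point sees the ray r / f radians off the axis. A picture is of the moment at which its call begins: read the wrist's pose just before it. There is no depth.
- finish_job(): hands the job in; it is judged then, once.
The state is a dict: "clock": time; "q": joint angles; "qvel": joint speeds; "joint_torque": joint torques, N m; "tcp_pos": TCP position; "tcp_rot": TCP orientation; "ft_force": force on the tool from outside, world axes, zero at the start; "moment": the same for the moment, N m; "grip_width": opening from 0.0 (shut) to 1.0 (fully open); "grasp_force": force on a finger pad.
Only numpy, scipy, OpenCV 4.12 (cv2) and the standard library are available. Lean on these libraries where they do the work, as an engineer would, in place of code of your own. Each camera call takes 0.05 s, during which the arm holds its last target. There are 200 camera calls.

## Task

A drill has finished its run in the small test cage and a colleague is waiting to lift it out. Release the gate by squeezing its two catches right in, one after the other, first the catch with the two round pins, then the one with the two flat blades; then swing the gate out, past the spring ball in the sill, until it stands about square to the cage front, and hold it there against its closing spring. Finish while still holding the gate, and leave the other things on the bench where they are.

Things in the scene. Friction and masses are not known exactly. Their poses are not given: they have to be found in the camera images.
- cage: fixed barred cage, open on top, 270 wide (y) x 250 deep x 120 mm high, a drill lying in it. Origin under the middle of its front, at bench level; x points into the cage (away from the robot), y left, z up. A 12 mm sill plate reaches 130 mm out in front. On its front header beam (top 120 mm up) sit two catches, 15 mm behind the front, 55 mm left and right of the middle; which is on which side varies.
- pin_mid (a point): catch with two ROUND upright pins (14 mm dia, tops 170 mm above the bench), squeezed FIRST: point half-way between the pins, 18 mm below their tops, 24 mm above the catch's base plate. Axes as the cage's: pins to either side along y, 60 mm over their outer sides at rest, 30 mm squeezed in. Squeeze from above along y, both sides at once, 10 to 30 N.
- blade_mid (a point): catch with two FLAT upright blades (7 mm thick, 28 mm along x, tops 170 mm above the bench), squeezed SECOND: it must stay out until the pin catch is in. Point half-way between the blades, 18 mm below their tops. Axes, widths (60 mm over the outer faces, 30 mm squeezed in) and squeezing as for the pin catch.
- pin_l (a joint): slide of the pin catch's left (+y side) grip towards the catch's middle, m: 0 to 0.002 = out, 0.015 = fully in against its stop; about 3 N of friction, stays where it is left. Counts as squeezed in above 0.010.
- pin_r (a joint): slide of the pin catch's right (-y side) grip towards the catch's middle, m: 0 to 0.002 = out, 0.015 = fully in against its stop; about 3 N of friction, stays where it is left. Counts as squeezed in above 0.010.
- blade_l (a joint): slide of the blade catch's left (+y side) grip towards the catch's middle, m: 0 to 0.002 = out, 0.015 = fully in against its stop; about 3 N of friction, stays where it is left. Counts as squeezed in above 0.010.
- blade_r (a joint): slide of the blade catch's right (-y side) grip towards the catch's middle, m: 0 to 0.002 = out, 0.015 = fully in against its stop; about 3 N of friction, stays where it is left. Counts as squeezed in above 0.010.
- gate (a joint): gate angle, rad: 0 = shut across the front (0.02 of play while caught), grows as its free (right, -y) edge swings out towards the robot, clockwise from above; 1.57 = square to the front, 1.75 = stop. A closing spring always pulls it shut (0.1 N m shut, 0.45 N m square: 2 to 3 N at the post); the spring ball resists at about 0.75 to 0.95 (up to 6 N more at the post).
- gate_hinge (a point): on the gate's upright hinge axis, at 148 mm height: the left end of the front, 115 mm left of the cage's middle and 6 mm in front of it. The gate is 237 mm long from here, 25 to 120 mm high, 12 mm thick, with small lugs up to 131 mm.
- gate_post (a point): the gate's pull post: upright round steel bar, 14 mm dia, top 166 mm above the bench, 50 mm out from the gate's mid-plane and 195 mm along it from the hinge, joined to the gate by brackets below 104 mm height. Point on its centre line, 18 mm below its top; it moves on a 201 mm circle round the hinge. Axes turn with the gate: y along the gate to the hinge, -x out of it.
- detent: spring ball of 16 mm diameter in the sill, 100 mm from the hinge axis on the gate's path; the gate's foot rides over it. Origin at the ball's centre.
- chuck: bystander: black drill chuck standing, 42 mm diameter, 50 mm high; origin under it
- gear_ring: bystander: steel gear ring, 52 mm diameter, 22 mm high; origin under it
- bit_cup: bystander: grey cup, 52 mm diameter, 45 mm high; origin under it
- battery: bystander: black battery pack 110 x 70 x 64 mm; origin under it
- screwdriver: bystander: screwdriver lying along its x, 200 mm long, 26 mm thick; origin under its middle
- motor: bystander: small upright motor can, 38 mm diameter, 60 mm high; origin under it
- screw_tray: bystander: grey open tray 110 x 80 x 30 mm; origin under it

How it is judged:
By the outcome, as a careful person would: the job done as asked, in the order asked, and still so for the second after the job is handed in, while the arm keeps its last pose, push and grip.
It also fails if it takes over 66 s, if anything falls off the work surface, if the arm or the gripper's body presses on something with over 40 N, if the wrist force passes 120 N, or if a joint passes its speed limit or range.

## Working session

There is one attempt and no reset: what is moved stays moved. The work goes in short steps, Python scripts to look and compute and a tool call to move; the robot and the scene stay as the last step left them, time stands still between calls to the robot, and variables do not carry over. Pictures are saved under pics/ and viewed, at most 10 in all, crops included, and the job is handed in when it is done.

Besides the shell and the picture viewer there is one more tool, called after "Call:" by a JSON object that holds its "name" and its "arguments", one argument or row to a line. send_rows: Moves the arm, as the interface text tells. Its arguments: {"type":"object","properties":{"steps":{"type":"array","items":{"type":"array","items":{"type":"array","items":{"type":"number"}}}},"jaw":{"type":"number"},"squeeze":{"type":"number"}},"required":["steps"]}

```bash
mkdir -p pics; ls
python3 - <<'E'
from cell import arm, optics
import cv2,numpy as np
print(arm.state(), arm.grasp_offset)
for n in ("scene","top"):
    d=optics.get_image(n); cv2.imwrite(f"pics/{n}0.png",d["color"][:,:,::-1]); np.savez(f"{n}.npz",**d)
    print(n,d["intrinsics"],d["rvec"],d["tvec"])
E
```

```text
pics
{'clock': 0.0, 'q': array([ 1.10160498e+00,  3.53625841e-01,  1.63411347e+00, -2.11671926e-05,
        1.15521244e+00, -2.41067097e-03]), 'qvel': array([-0.00107151,  0.00085648,  0.00104929,  0.0010195 ,  0.00200164,
       -0.00049347]), 'joint_torque': array([ 1.39380583e-03, -5.93828416e+01, -3.34214222e+01,  6.97436440e-02,
        2.36722373e-02, -6.87050238e-05]), 'tcp_pos': array([0.28104943, 0.55769587, 0.21388648]), 'tcp_rot': array([-1.49344846e-04,  2.31273049e-01,  9.72888645e-01, -6.63002586e-04]), 'ft_force': array([ 0.51393818, -0.24023238, -0.07529385]), 'moment': array([ 0.02533008, -0.00987583,  0.01078793]), 'grasp_force': 0.0, 'grip_width': 0.9998823816050836} 0.0187
scene [[470.03724239   0.         282.30976233]
 [  0.         470.03724239 207.59934008]
 [  0.           0.           1.        ]] [ 1.9900479   1.16099936 -0.54897867] [-0.2611819  -0.20493603  1.56589723]
top [[484.0019644    0.         279.29627952]
 [  0.         484.0019644  207.14742381]
 [  0.           0.           1.        ]] [ 2.10111876 -2.14551728  0.16276191] [0.00229556 0.52507127 1.25171386]
```

View pics/top0.png

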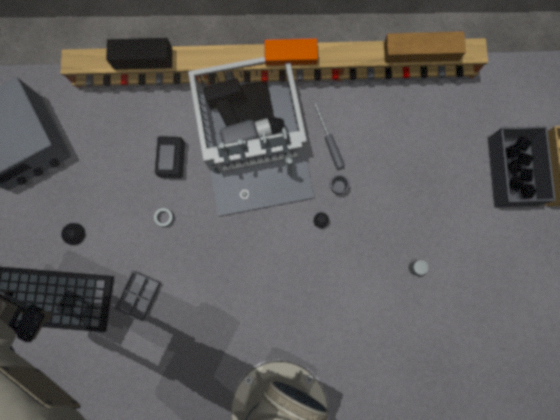

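View pics/scene0.png

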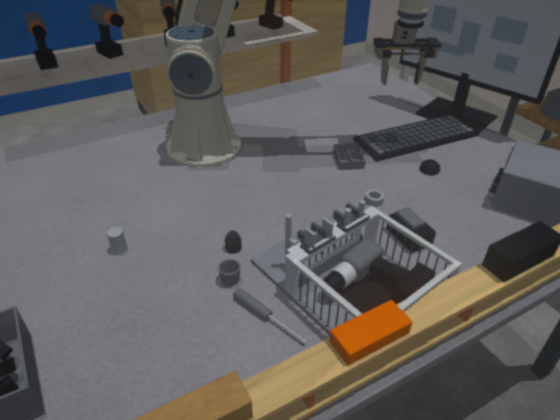

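The top view shows the white cage around (250,110), its front header near (250,150), the sill with the ball at (244,194) and the gate post near (290,160). Next I'll zoom in on both views.

Run:
```python
import cv2,numpy as np
a=np.load("top.npz")["color"][110:220,180:330,::-1]
b=np.load("scene.npz")["color"][190:300,240:390,::-1]
g=lambda c:cv2.convertScaleAbs(cv2.resize(c,None,fx=5.3,fy=5.3,interpolation=cv2.INTER_CUBIC),alpha=1.4)
cv2.imwrite("pics/topc.png",g(a));cv2.imwrite("pics/scenec.png",g(b))
```

```text
(no output)
```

View pics/topc.png

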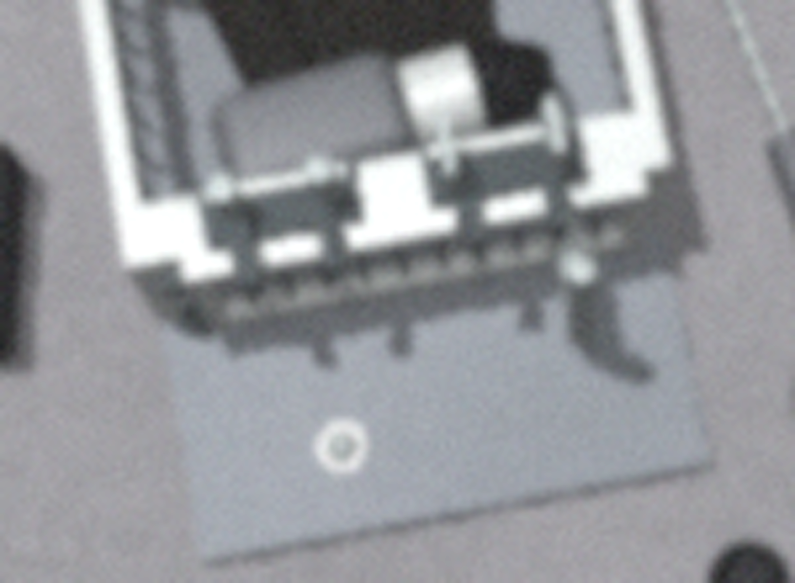

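View pics/scenec.png

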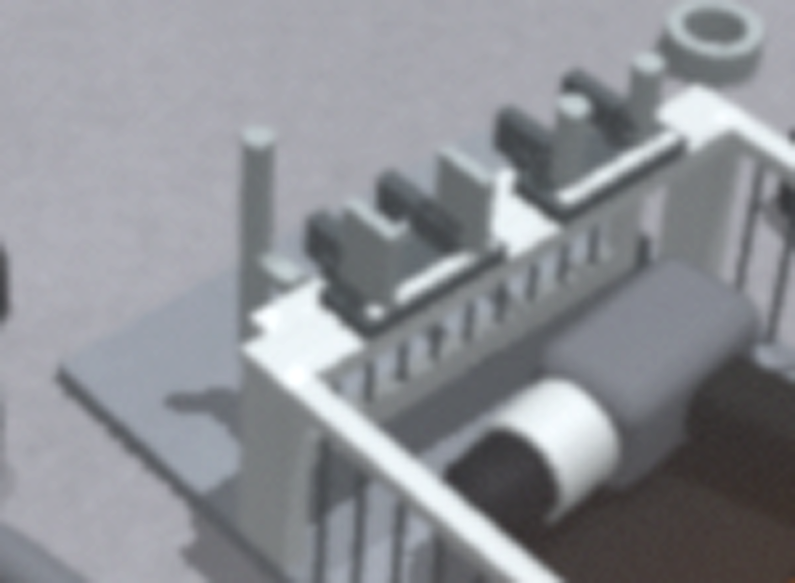

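Top crop (px): pins (left catch) at (219,185) and (319,165), blades (right catch) at (446,145) and (553,120), post top at (577,268), ball at (342,446), sill front corners at (205,562) and (710,465). In the scene crop the pin tops are at (572,102) and (648,62), the blade tops at (370,217) and (465,167), and the post at (257,135). So the pin catch is on the left.

```bash
cat > h.py <<'E'
import cv2,numpy as np
class Cam:
    def __init__(s,f):
        d=np.load(f); s.K=d["intrinsics"]; s.R=cv2.Rodrigues(d["rvec"])[0]; s.t=d["tvec"].ravel(); s.P=s.K@np.c_[s.R,s.t]
    def plane(s,uv,z):
        r=s.R.T@np.linalg.solve(s.K,[*uv,1]); o=-s.R.T@s.t
        return o+r*(z-o[2])/r[2]
T=Cam("top.npz");S=Cam("scene.npz")
tc=lambda u,v:((u+.5)/5.3-.5+180,(v+.5)/5.3-.5+110)
sc=lambda u,v:((u+.5)/5.3-.5+240,(v+.5)/5.3-.5+190)
E
python3 - <<'E'
from h import *
np.set_printoptions(precision=4,suppress=True)
tp=dict(pinL=(219,185),pinR=(319,165),blL=(446,145),blR=(553,120),post=(577,268))
sp=dict(pinL=(648,62),pinR=(572,102),blL=(465,167),blR=(370,217),post=(257,135))
for k in tp:
    z=.166 if k=="post" else .170
    X=cv2.triangulatePoints(T.P,S.P,np.array(tc(*tp[k])),np.array(sc(*sp[k])));
    print(k,T.plane(tc(*tp[k]),z),S.plane(sc(*sp[k]),z),(X[:3]/X[3]).ravel())
for n,p,z in(("ball",(342,446),.016),("sillL",(205,562),.012),("sillR",(710,465),.012)): print(n,T.plane(tc(*p),z))
E
```

```text
pinL [0.6642 0.1309 0.17  ] [0.6645 0.1265 0.17  ] [0.6636 0.1296 0.1687]
pinR [0.6727 0.084  0.17  ] [0.6709 0.0822 0.17  ] [0.6719 0.0829 0.1707]
blL [0.6809 0.0244 0.17  ] [0.684  0.0196 0.17  ] [0.6813 0.0234 0.1668]
blR [ 0.6918 -0.0259  0.17  ] [ 0.6912 -0.0302  0.17  ] [ 0.6911 -0.0277  0.1693]
post [ 0.6211 -0.0356  0.166 ] [ 0.6215 -0.0409  0.166 ] [ 0.6205 -0.0376  0.1644]
ball [0.5697 0.0881 0.016 ]
sillL [0.5109 0.16   0.012 ]
sillR [ 0.556 -0.103  0.012]
```

Call:
{"name": "send_rows", "arguments": {
  "steps": [
    [[0.02,-0.02,0.02,2],[0.045,-0.05,0.04,5],[0.07,-0.08,0.05,9],[0.095,-0.11,0.05,13],[0.12,-0.14,0.05,17],[0.145,-0.17,0.05,21],[0.17,-0.2,0.05,25],[0.195,-0.23,0.05,29],[0.22,-0.258,0.05,33],[0.245,-0.286,0.05,36.6]]
  ],
  "jaw": 0,
  "squeeze": 20
}}

```text
clock: 0.93
tcp_pos: [0.527, 0.2703, 0.2644]
tcp_rot: [-0.0, -0.088, 0.996, -0.0]
ft_force: [1.1, 0.4, 0.2]
grip_width: 1.0
grasp_force: 0.0
```

Call:
{"name": "send_rows", "arguments": {
  "steps": [
    [[0.025,-0.029,0,0],[0.05,-0.058,0,0],[0.075,-0.088,0,0],[0.1,-0.117,0,0],[0.12,-0.14,0,0],[0.135,-0.156,0,0],[0.142,-0.166,0,0],[0.142,-0.166,0,0],[0.142,-0.166,0,0],[0.142,-0.166,0,0]]
  ]
}}

```text
clock: 1.77
tcp_pos: [0.6673, 0.1072, 0.2644]
tcp_rot: [-0.0, -0.086, 0.996, 0.0]
ft_force: [-0.1, 0.2, 0.2]
grip_width: 1.001
grasp_force: 0.0
```

Run:
```python
from cell import arm, optics
import cv2,numpy as np
s=arm.state();d=optics.get_image("wrist")
np.savez("wrist.npz",pos=s["tcp_pos"],rot=s["tcp_rot"],**d)
cv2.imwrite("pics/wrist0.png",d["color"][:,:,::-1])
print(s["clock"],s["tcp_pos"],s["tcp_rot"],s["q"],d["intrinsics"],d["hand_eye"])
```

```text
1.7667 [0.66730342 0.10723082 0.26439644] [-4.42944496e-04 -8.62216883e-02  9.96275856e-01  2.06884425e-04] [ 1.56858586e-01  3.94044085e-01  1.46099344e+00  4.94909762e-04
  1.28740969e+00 -1.58673410e+00] [[325.1922621    0.         282.18874165]
 [  0.         325.1922621  211.37659962]
 [  0.           0.           1.        ]] [[ 9.92384488e-04 -9.54303245e-01 -2.98838305e-01  8.39216219e-02]
 [ 9.99999429e-01  1.06548509e-03 -8.16895075e-05 -1.76771019e-04]
 [ 3.96364319e-04 -2.98838053e-01  9.54303757e-01 -1.70486079e-01]
 [ 0.00000000e+00  0.00000000e+00  0.00000000e+00  1.00000000e+00]]
```

View pics/wrist0.png

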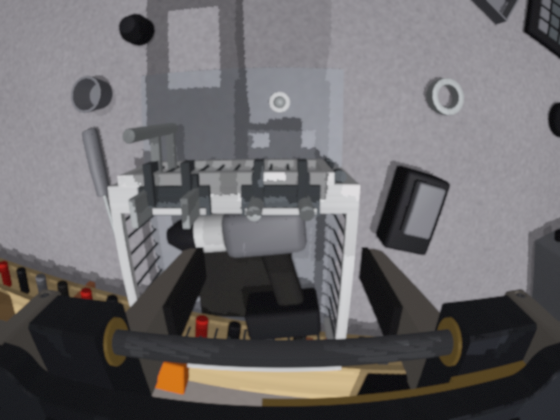

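The wrist view shows the pin tops near (253,214) and (308,213), the post top near (131,136) and the ball at (280,102).

```bash
cat >> h.py <<'E'
from scipy.spatial.transform import Rotation as Rn
def wplane(uv,z,f="wrist.npz"):
    d=np.load(f);K=d["intrinsics"];p=np.array([(uv[0]-K[0,2])/K[0,0],(uv[1]-K[1,2])/K[1,1]])
    r=np.linalg.norm(p);ray=np.r_[np.sin(r)*p/r,np.cos(r)]
    q=d["rot"];R=Rn.from_quat([q[1],q[2],q[3],q[0]]).as_matrix();H=d["hand_eye"]
    o=R@H[:3,3]+d["pos"];ray=R@H[:3,:3]@ray
    return o+ray*(z-o[2])/ray[2]
E
python3 - <<'E'
from h import *
for n,p,z in(("pinR",(253,214),.17),("pinL",(308,213),.17),("post",(131,136),.166),("ball",(280,102),.016)):print(n,wplane(p,z))
d=np.load("wrist.npz")["color"][120:240,100:340,::-1]
cv2.imwrite("pics/wc.png",cv2.convertScaleAbs(cv2.resize(d,None,fx=3.3,fy=3.3,interpolation=cv2.INTER_CUBIC),alpha=1.5))
E
```

```text
pinR [0.67294064 0.082638   0.17      ]
pinL [0.66390666 0.12893042 0.17      ]
post [ 0.62188548 -0.03648998  0.166     ]
ball [0.57136783 0.08745121 0.016     ]
```

View pics/wc.png

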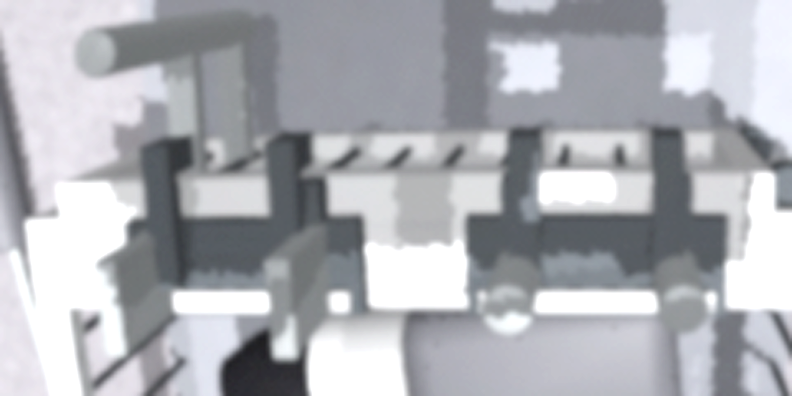

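The wrist view agrees with the other two to within 1 mm, so the pin midpoint is (0.6685, 0.106). I'll lower the gripper and squeeze.

Call:
{"name": "send_rows", "arguments": {
  "steps": [
    [[0.001,-0.001,-0.02,0],[0.001,-0.001,-0.045,0],[0.001,-0.001,-0.07,0],[0.001,-0.001,-0.09,0],[0.001,-0.001,-0.108,0],[0.001,-0.001,-0.12,0],[0.001,-0.001,-0.127,0],[0.001,-0.001,-0.131,0],[0.001,-0.001,-0.131,0],[0.001,-0.001,-0.131,0]]
  ]
}}

```text
clock: 2.65
tcp_pos: [0.6697, 0.1054, 0.1345]
tcp_rot: [0.001, -0.086, 0.996, 0.0]
ft_force: [0.6, 0.5, 0.7]
grip_width: 1.002
grasp_force: 0.0
```

Call:
{"name": "send_rows", "arguments": {
  "steps": [
    [[0,0,0,0],[0,0,0,0],[0,0,0,0],[0,0,0,0],[0,0,0,0],[0,0,0,0],[0,0,0,0],[0,0,0,0],[0,0,0,0],[0,0,0,0]]
  ],
  "jaw": 1,
  "squeeze": 20
}}

```text
clock: 3.48
tcp_pos: [0.6694, 0.1059, 0.1341]
tcp_rot: [0.0, -0.086, 0.996, 0.001]
ft_force: [-3.0, -1.4, 5.3]
grip_width: 0.317
grasp_force: 20.0
```

The opening is 29 mm, so both pins are in. Now I'll release, lift and go to the blade catch.

Call:
{"name": "send_rows", "arguments": {
  "steps": [
    [[0,0,0,0],[0,0,0,0],[0,0,0,0],[0,0,0,0],[0,0,0,0],[0,0,0.01,0],[0,0,0.03,0],[0,0,0.055,0],[0,0,0.075,0],[0,0,0.085,0]]
  ],
  "jaw": 0
}}

```text
clock: 4.32
tcp_pos: [0.6706, 0.1053, 0.2223]
tcp_rot: [0.002, -0.086, 0.996, 0.0]
ft_force: [-0.5, 0.2, 1.2]
grip_width: 0.997
grasp_force: 0.0
```

Call:
{"name": "send_rows", "arguments": {
  "steps": [
    [[0.003,-0.015,0,0],[0.007,-0.04,0,0],[0.012,-0.07,0,0],[0.016,-0.09,0,0],[0.018,-0.102,0,0],[0.018,-0.1085,0,0],[0.018,-0.1085,0,0],[0.018,-0.1085,0,0],[0.018,-0.1085,0,0],[0.018,-0.1085,0,0]]
  ]
}}

```text
clock: 5.15
tcp_pos: [0.6871, -0.0022, 0.2185]
tcp_rot: [-0.0, -0.086, 0.996, 0.0]
ft_force: [-0.8, -0.1, 0.5]
grip_width: 0.999
grasp_force: 0.0
```

Run:
```python
from cell import arm, optics
import cv2,numpy as np
s=arm.state();d=optics.get_image("wrist")
np.savez("wrist2.npz",pos=s["tcp_pos"],rot=s["tcp_rot"],**d)
c=d["color"][120:300,160:400,::-1]
cv2.imwrite("pics/w2.png",cv2.convertScaleAbs(cv2.resize(c,None,fx=3.3,fy=3.3,interpolation=cv2.INTER_CUBIC),alpha=1.5))
print(s["clock"],s["tcp_pos"],s["grip_width"])
```

```text
5.15 [ 0.68713492 -0.0022336   0.2185371 ] 0.9989652464496172
```

View pics/w2.png

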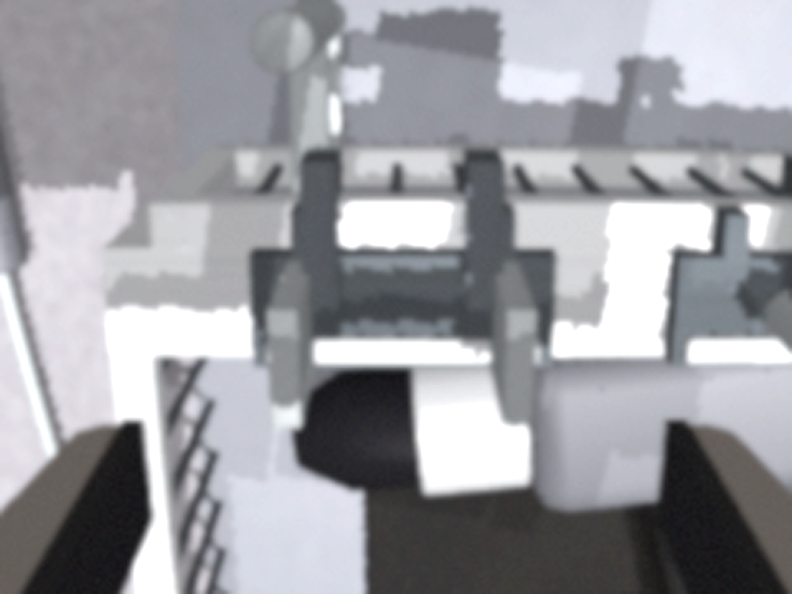

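The blade tops span crop columns 270 to 532, so their middle is 401, against 406 between the fingers. The gripper is centred, so I'll go down and squeeze.

Call:
{"name": "send_rows", "arguments": {
  "steps": [
    [[0,-0.0005,-0.015,0],[0,-0.0005,-0.035,0],[0,-0.0005,-0.055,0],[0,-0.0005,-0.07,0],[0,-0.0005,-0.08,0],[0,-0.0005,-0.085,0],[0,-0.0005,-0.085,0],[0,-0.0005,-0.085,0],[0,-0.0005,-0.085,0],[0,-0.0005,-0.085,0]]
  ]
}}

```text
clock: 6.03
tcp_pos: [0.688, -0.0039, 0.1347]
tcp_rot: [0.001, -0.086, 0.996, -0.0]
ft_force: [0.3, 0.9, 0.6]
grip_width: 1.002
grasp_force: 0.0
```

Call:
{"name": "send_rows", "arguments": {
  "steps": [
    [[0,0,0,0],[0,0,0,0],[0,0,0,0],[0,0,0,0],[0,0,0,0],[0,0,0,0],[0,0,0,0],[0,0,0,0],[0,0,0,0],[0,0,0,0]]
  ],
  "jaw": 1,
  "squeeze": 20
}}

```text
clock: 6.87
tcp_pos: [0.6871, -0.0027, 0.1338]
tcp_rot: [-0.0, -0.086, 0.996, 0.001]
ft_force: [-2.4, 4.2, 2.7]
grip_width: 0.321
grasp_force: 20.0
```

The opening is 29.5 mm, so both blades are in. Next I'll release and move over the post.

Call:
{"name": "send_rows", "arguments": {
  "steps": [
    [[0,0,0,0],[0,0,0,0],[0,0,0,0],[0,0,0,0],[0,0,0,0],[0,0,0.01,0],[0,0,0.03,0],[0,0,0.055,0],[0,0,0.075,0],[0,0,0.085,0]]
  ],
  "jaw": 0
}}

```text
clock: 7.7
tcp_pos: [0.6886, -0.0039, 0.2224]
tcp_rot: [0.002, -0.086, 0.996, -0.0]
ft_force: [-0.6, -0.7, 0.4]
grip_width: 0.997
grasp_force: 0.0
```

Call:
{"name": "send_rows", "arguments": {
  "steps": [
    [[-0.01,-0.005,0,0],[-0.03,-0.015,0,0],[-0.05,-0.027,0,0],[-0.062,-0.034,0,0],[-0.066,-0.035,0,0],[-0.066,-0.035,0,0],[-0.066,-0.035,0,0],[-0.066,-0.035,0,0],[-0.066,-0.035,0,0],[-0.066,-0.035,0,0]]
  ]
}}

```text
clock: 8.53
tcp_pos: [0.6218, -0.0385, 0.2183]
tcp_rot: [-0.0, -0.086, 0.996, 0.0]
ft_force: [0.7, -0.5, 0.3]
grip_width: 1.002
grasp_force: 0.0
```

Run:
```python
from cell import arm, optics
import cv2,numpy as np
s=arm.state();d=optics.get_image("wrist")
np.savez("wrist3.npz",pos=s["tcp_pos"],rot=s["tcp_rot"],**d)
c=d["color"][120:300,160:400,::-1]
cv2.imwrite("pics/w3.png",cv2.convertScaleAbs(cv2.resize(c,None,fx=3.3,fy=3.3,interpolation=cv2.INTER_CUBIC),alpha=1.5))
print(s["clock"],s["tcp_pos"],s["grip_width"])
```

```text
8.5333 [ 0.62175334 -0.03849914  0.21834385] 1.0019387774649162
```

View pics/w3.png

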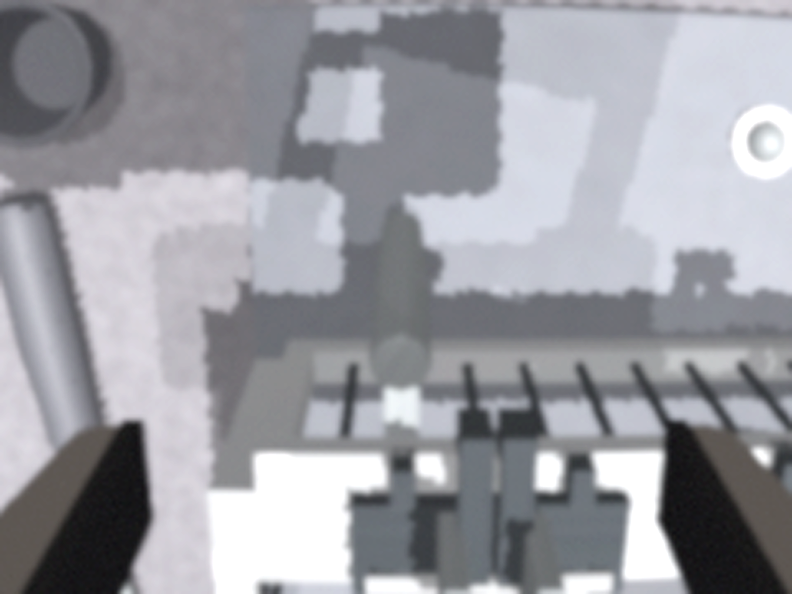

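The post top is at crop (400,360), midway between the fingers at column 406, and both catches show their tongues drawn together. I'll check the x position and compute the arc.

Run:
```python
from h import *
np.set_printoptions(precision=4,suppress=True)
print(wplane((280.8,228.7),.166,"wrist3.npz"))
H=np.array([.6372,.1612]);P=np.array([.6213,-.0385])
print(np.linalg.norm(P-H))
for t in np.arange(0,1.7,.08):
    c,s=np.cos(t),np.sin(t);print(round(t,2),np.array([[c,s],[-s,c]])@(P-H)+H-P)
```

```text
[ 0.6211 -0.0398  0.166 ]
0.20033197448235768
0.0 [ 0. -0.]
0.08 [-0.0159  0.0019]
0.16 [-0.0316  0.0051]
0.24 [-0.047   0.0095]
0.32 [-0.062   0.0151]
0.4 [-0.0765  0.022 ]
0.48 [-0.0904  0.0299]
0.56 [-0.1036  0.0389]
0.64 [-0.1161  0.049 ]
0.72 [-0.1277  0.06  ]
0.8 [-0.1384  0.072 ]
0.88 [-0.1481  0.0847]
0.96 [-0.1568  0.0982]
1.04 [-0.1644  0.1123]
1.12 [-0.1708  0.127 ]
1.2 [-0.176   0.1422]
1.28 [-0.18    0.1577]
1.36 [-0.1827  0.1735]
1.44 [-0.1842  0.1894]
1.52 [-0.1843  0.2054]
1.6 [-0.1833  0.2214]
1.68 [-0.1809  0.2373]
```

Call:
{"name": "send_rows", "arguments": {
  "steps": [
    [[0,0,-0.015,0],[0,0,-0.035,0],[0,0,-0.055,0],[0,0,-0.075,0],[0,0,-0.085,0],[0,0,-0.089,0],[0,0,-0.089,0],[0,0,-0.089,0],[0,0,-0.089,0],[0,0,-0.089,0]]
  ]
}}

```text
clock: 9.42
tcp_pos: [0.622, -0.0389, 0.1308]
tcp_rot: [0.001, -0.086, 0.996, -0.0]
ft_force: [0.3, -0.8, 0.4]
grip_width: 1.001
grasp_force: 0.0
```

Call:
{"name": "send_rows", "arguments": {
  "steps": [
    [[0,0,0,0],[0,0,0,0],[0,0,0,0],[0,0,0,0],[0,0,0,0],[0,0,0,0],[0,0,0,0],[0,0,0,0],[0,0,0,0],[0,0,0,0]]
  ],
  "jaw": 1,
  "squeeze": 35
}}

```text
clock: 10.25
tcp_pos: [0.6212, -0.0389, 0.1295]
tcp_rot: [-0.0, -0.086, 0.996, 0.0]
ft_force: [0.6, -0.5, 0.8]
grip_width: 0.296
grasp_force: 0.0
```

Call:
{"name": "send_rows", "arguments": {
  "steps": [
    [[0,0,0,0],[0,0,0,0],[0,0,0,0],[0,0,0,0],[0,0,0,0],[0,0,0,0],[0,0,0,0],[0,0,0,0],[0,0,0,0],[0,0,0,0]]
  ],
  "jaw": 1,
  "squeeze": 35
}}

```text
clock: 11.08
tcp_pos: [0.6213, -0.0395, 0.1296]
tcp_rot: [-0.0, -0.086, 0.996, -0.0]
ft_force: [-0.1, -5.6, -0.5]
grip_width: 0.144
grasp_force: 35.0
```

The gripper now holds the post (13 mm opening). I'll swing the gate along the arc.

Call:
{"name": "send_rows", "arguments": {
  "steps": [
    [[-0.004,0.0005,0,0],[-0.01,0.001,0,0],[-0.016,0.002,0,0],[-0.024,0.0035,0,0],[-0.0316,0.005,0,0],[-0.039,0.007,0,0],[-0.047,0.0095,0,0],[-0.0545,0.012,0,0],[-0.062,0.015,0,0],[-0.062,0.015,0,0]]
  ]
}}

```text
clock: 11.92
tcp_pos: [0.5575, -0.0248, 0.1295]
tcp_rot: [-0.001, -0.086, 0.996, -0.001]
ft_force: [-2.5, -10.0, -1.6]
grip_width: 0.143
grasp_force: 35.0
```

Call:
{"name": "send_rows", "arguments": {
  "steps": [
    [[-0.0075,0.002,0,0],[-0.015,0.0055,0,0],[-0.022,0.0095,0,0],[-0.029,0.0135,0,0],[-0.036,0.018,0,0],[-0.0425,0.0225,0,0],[-0.049,0.0275,0,0],[-0.055,0.033,0,0],[-0.061,0.0385,0,0],[-0.067,0.044,0,0]]
  ]
}}

```text
clock: 12.75
tcp_pos: [0.4903, 0.0194, 0.1294]
tcp_rot: [-0.001, -0.086, 0.996, -0.001]
ft_force: [-2.9, -6.2, 1.6]
grip_width: 0.142
grasp_force: 35.0
```

Call:
{"name": "send_rows", "arguments": {
  "steps": [
    [[-0.006,0.0055,0,0],[-0.0115,0.0115,0,0],[-0.0165,0.0175,0,0],[-0.0215,0.024,0,0],[-0.026,0.031,0,0],[-0.03,0.038,0,0],[-0.034,0.045,0,0],[-0.0375,0.052,0,0],[-0.041,0.059,0,0],[-0.044,0.0665,0,0]]
  ]
}}

```text
clock: 13.58
tcp_pos: [0.4467, 0.0866, 0.1293]
tcp_rot: [-0.001, -0.086, 0.996, -0.0]
ft_force: [-2.0, -3.7, -1.2]
grip_width: 0.138
grasp_force: 35.0
```

Call:
{"name": "send_rows", "arguments": {
  "steps": [
    [[-0.0027,0.0075,0,0],[-0.005,0.015,0,0],[-0.007,0.023,0,0],[-0.009,0.031,0,0],[-0.0105,0.0385,0,0],[-0.012,0.0465,0,0],[-0.013,0.0545,0,0],[-0.0135,0.0625,0,0],[-0.0135,0.0705,0,0],[-0.0135,0.0785,0,0]]
  ]
}}

```text
clock: 14.42
tcp_pos: [0.4344, 0.1659, 0.1293]
tcp_rot: [-0.0, -0.086, 0.996, -0.0]
ft_force: [0.4, -4.5, -6.6]
grip_width: 0.145
grasp_force: 35.0
```

Call:
{"name": "send_rows", "arguments": {
  "steps": [
    [[0.0,0.005,0,0],[0.0005,0.01,0,0],[0.0005,0.01,0,0],[0.0005,0.01,0,0],[0.0005,0.01,0,0],[0.0005,0.01,0,0],[0.0005,0.01,0,0],[0.0005,0.01,0,0],[0.0005,0.01,0,0],[0.0005,0.01,0,0]]
  ]
}}

```text
clock: 15.25
tcp_pos: [0.4351, 0.1749, 0.1294]
tcp_rot: [-0.0, -0.086, 0.996, -0.0]
ft_force: [0.2, -3.4, -11.8]
grip_width: 0.146
grasp_force: 35.0
```

Run:
```python
from cell import arm, optics
import cv2,numpy as np
H=np.array([.6372,.1612]);s=arm.state();v=s["tcp_pos"][:2]-H
a=np.arctan2(-.0385-H[1],.6213-H[0])-np.arctan2(v[1],v[0]);print("theta",a%(2*np.pi),np.linalg.norm(v),s["ft_force"],s["grip_width"])
A=cv2.resize(optics.get_image("top")["color"][60:300,120:360,::-1],(400,400))
B=cv2.resize(optics.get_image("scene")["color"][130:370,200:440,::-1],(400,400))
cv2.imwrite("pics/end.png",cv2.convertScaleAbs(np.hstack([A,B]),alpha=1.4))
```

```text
theta 1.5591805136981307 0.20251796743526357 [  0.22484723  -3.40428124 -11.75788456] 0.14625000755008682
```

View pics/end.png

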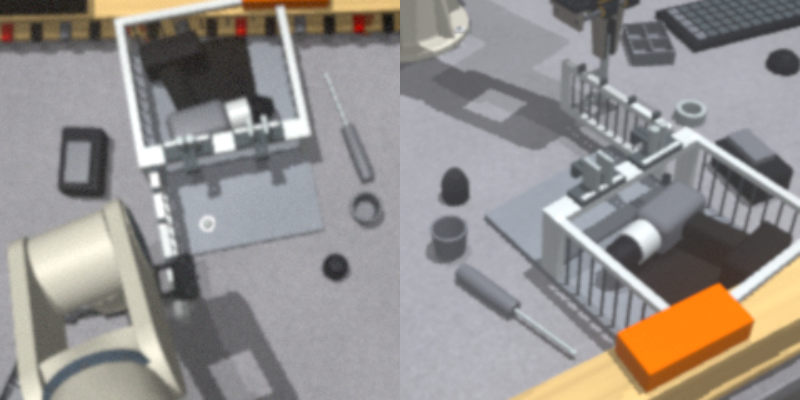

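The gate stands square to the front in both views, and the bystanders have not moved. One more hold will show whether it is steady.

Call:
{"name": "send_rows", "arguments": {
  "steps": [
    [[0,0,0,0],[0,0,0,0],[0,0,0,0],[0,0,0,0],[0,0,0,0],[0,0,0,0],[0,0,0,0],[0,0,0,0],[0,0,0,0],[0,0,0,0]]
  ]
}}

```text
clock: 16.18
tcp_pos: [0.4351, 0.1751, 0.1295]
tcp_rot: [-0.0, -0.086, 0.996, -0.0]
ft_force: [-0.3, -3.2, -16.6]
grip_width: 0.144
grasp_force: 35.0
```

The position is steady, but the vertical force creeps up. That looks like the arm pulling up against the grip by a fraction of a mm, so I'll ease the command down slightly.

Call:
{"name": "send_rows", "arguments": {
  "steps": [
    [[0,0,-0.001,0],[0,0,-0.001,0],[0,0,-0.001,0],[0,0,-0.001,0],[0,0,-0.001,0],[0,0,-0.001,0],[0,0,-0.001,0],[0,0,-0.001,0],[0,0,-0.001,0],[0,0,-0.001,0]]
  ]
}}

```text
clock: 17.02
tcp_pos: [0.4352, 0.1754, 0.1294]
tcp_rot: [0.0, -0.086, 0.996, 0.0]
ft_force: [-3.6, -2.8, -4.1]
grip_width: 0.141
grasp_force: 35.0
```

```bash
python3 -c "
from cell import finish_job
print(finish_job())"
```

```text
the job is handed in; nothing more can be done
None
```

I squeezed in the pin catch, then the blade catch, and swung the gate out past the spring ball to about 1.56 rad. I handed the job in at about 17 s with the arm still holding the gate and no bystander visibly moved; the hand-in gave no verdict.

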